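# Put the laundry containers back on their own mats

### The job

The four laundry containers have been put back on each other's mats: move each one to the mat of its own shape and size (jar on the large round mat, slim bottle on the small round mat, square canister on the square mat, soap box on the oblong mat), upright, centred, and with the canister and the soap box squared up with their mats, the box lengthwise. Use the empty slatted stand for parking on the way, as no container may touch down on the bare bench, and leave it empty at the end. Set each container down rather than dropping it, never tip one over, and leave the iron where it is.

Things in the scene. Friction and masses are not known exactly. Their poses are not given: they have to be found in the camera images.
- jar: Round clear glass jar with a flat steel screw lid: 60 mm diameter (glass and lid alike), 108 mm high, about 0.3 kg. Belongs on the large round mat. Starts, like every container, upright and roughly centred on a wrong mat. Origin: centre of its underside; z is up.
- soap_box: Closed oblong box of brown card with a paper band: 84 mm long (its x axis), 44 mm wide (its y axis), 70 mm high, about 0.2 kg, rigid. Belongs on the oblong mat. Origin: centre of its underside; z is up.
- slim_bottle: Slim round white plastic bottle: straight body 42 mm diameter and 115 mm high, with a grey cap above it 26 mm in diameter and 20 mm high (135 mm in all), about 0.15 kg. Belongs on the small round mat. Origin: centre of its underside; z is up.
- canister: Square metal canister with straight sides: 58 x 58 mm (sides along its x and y axes), 90 mm high plus a 2 mm plate on the lid, about 0.3 kg. Belongs on the square mat. Origin: centre of its underside; z is up.
- mat_large_round: Large round mat, 128 mm diameter: the place of the jar. Dark rubber, 8 mm thick, fixed to the bench; it stays visible around whatever stands on it. Origin: centre of its underside, on the bench top (z = 0), so its top is at z = 8 mm.
- mat_small_round: Small round mat, 92 mm diameter: the place of the slim bottle. Dark rubber, 8 mm thick, fixed to the bench; it stays visible around whatever stands on it. Origin: centre of its underside, on the bench top (z = 0), so its top is at z = 8 mm.
- mat_square: Square mat, 100 x 100 mm, sides along its x and y axes: the place of the canister. Dark rubber, 8 mm thick, fixed to the bench; it stays visible around whatever stands on it. Origin: centre of its underside, on the bench top (z = 0), so its top is at z = 8 mm.
- mat_oblong: Oblong mat, 128 mm along its x axis by 86 mm along its y axis: the place of the soap box. Dark rubber, 8 mm thick, fixed to the bench; it stays visible around whatever stands on it. Origin: centre of its underside, on the bench top (z = 0), so its top is at z = 8 mm.
- stand: Low stand of five brown wooden slats, 130 x 130 mm, its top 8 mm above the bench like the mats, fixed. Empty at the start: the free spot for parking one container. Origin: centre of its underside, on the bench top.
- iron: Electric iron (white, blue and steel) standing on its heel at the robot's right, about 110 mm wide, 80 mm deep and 262 mm high, loose; to be left where it is. Origin: centre of its heel.

How it is judged:
At the end, for the whole second after the job is handed in: Each container stands upright (within 0.1 rad) and at rest on its own mat, its centre within 15 mm of the mat's centre; the soap box lies lengthwise along the oblong mat and the canister's sides are parallel to the square mat's, each within 0.2 rad. The stand is therefore empty (horizontal distance between jar and mat_large_round below 0.015 m and height (world z) of each of jar, soap_box, slim_bottle, canister below 0.013 m and angle between each of jar, soap_box, slim_bottle, canister's own z axis and vertical below 0.1 rad and linear speed of each of jar, soap_box, slim_bottle, canister below 0.02 m/s and horizontal distance between soap_box and mat_oblong below 0.015 m and horizontal distance between slim_bottle and mat_small_round below 0.015 m and horizontal distance between canister and mat_square below 0.015 m and angle between the x axis of soap_box and the x axis of mat_oblong, either way round below 0.2 rad and (angle between the x axis of canister and the x axis of mat_square, either way round below 0.2 rad or angle between the x axis of canister and the y axis of mat_square, either way round below 0.2 rad)); the robot touches nothing.
It fails at once if a container was put on the bare bench instead of on a mat or the stand (height (world z) of any of jar, soap_box, slim_bottle, canister below 0.004 m).
It fails at once if a container was tipped over (angle between any of jar, soap_box, slim_bottle, canister's own z axis and vertical above 0.6 rad).
It fails at once if a container was dropped: it came down on a mat or the stand at more than 0.6 m/s ((height (world z) of jar below 0.03 m and linear speed of jar above 0.6 m/s) or (height (world z) of soap_box below 0.03 m and linear speed of soap_box above 0.6 m/s) or (height (world z) of slim_bottle below 0.03 m and linear speed of slim_bottle above 0.6 m/s) or (height (world z) of canister below 0.03 m and linear speed of canister above 0.6 m/s)).
It fails at once if the iron was knocked or moved (distance of iron from where it was at the start of the episode above 0.02 m).
It also fails if it takes over 152 s, if anything falls off the work surface, if the arm or the gripper's body presses on something with over 40 N, if the wrist force passes 120 N, or if a joint passes its speed limit or range.

### The arm

A 6-joint arm with a two-finger parallel gripper is mounted at the origin on the work surface. World frame = base frame: x ahead of the robot, y to its left, z up, the work surface at z = 0. Lengths are in m, angles in rad, forces in N, time in s.
With the tool pointing down it reaches from about 0.225 to 0.875 m from the base axis. Payload 3.4 kg.
Tool frame: the origin (TCP) lies at the very end of the fingers, on their centre line; the grasp point (between the pads) lies 19 mm behind it; z points along the fingers, y is the direction in which the jaws open and shut (so a half turn about z gives the same grasp; the last joint's range is limited). The gripper opens to 85 mm and grips with 20 to 120 N. Pads are 22 mm wide; open, the fingers measure 114 mm over their backs; the gripper's body (76 mm by 85 mm) begins 54 mm behind the grasp point. The pads swing forward as they close: fully open they stand 13 mm farther back than shut.
Start: joints at [-1.378, 0.276, 1.505, -0, 1.361, -0.121], TCP at [0.177, -0.547, 0.231] pointing down, gripper open.
Joint ranges: [-2.89, 2.89], [-0.75, 2.08], [0.22, 2.7], [-1.18, 4.32], [0.11, 2.71], [-2.7, 2.7]. Speed limits (rad/s): [2.57, 2.57, 3.14, 3.14, 3.14, 3.14].

### API

Orientations are given as a unit quaternion [w, x, y, z].
In Python, from rig import get_state, get_image, calibration, sign_off gives the robot as it stands. The module is installed in compiled form; this text tells all that it offers.
- The arm moves only by the tool drive_tool, never from a script. Its argument "targets" is one flat list of numbers, 7 for each row, row after row: the turn, a rotation vector about the tool's x, y, z in degrees, then the shift along the tool's x, y, z in mm, then the opening, from 0 (shut) to 1 (fully open). In form: [wx, wy, wz, tx, ty, tz, fingers, wx, wy, wz, tx, ty, tz, fingers, ...]. A call has 1 to 12 rows; each row shifts and turns the commanded pose from where the row before left it, along the tool's axes as they then stand; what a row does not reach is not made up. A row lasts 1/8 s, in which the tool goes at most 62.5 mm and 10.7 degrees, less where a joint would pass 70% of its speed; a pose out of reach is approached as far as the arm can. A call is refused whole if a number of a shift passes 62.5 or a number of a turn 10.7, either way. A call with a gripper value outside its range is refused whole. The fingers move at their own pace and stop on an object; "grip_force" is the grip in N (left out, the last holds). Time passes only in rows, so rows that do not move let the fingers close. It gives the time, the measured TCP pose, the force and the opening at its end, in the units of the state.
- get_state(): the state, without advancing time (a new reading comes with each control period).
- get_image(name): name is "scene" or "top" or "wrist"; returns the picture (384x512x3 uint8, red, green, blue); there is no depth.
- calibration(name): a dict with "mtx" (3x3 intrinsics, pixels), "world_to_cam" (4x4, takes a point from world to camera coordinates); the wrist camera has in their place "hand_eye" (4x4, takes a point from camera to tool coordinates, whose origin is the TCP and whose axes are the flange's). Camera axes: x right, y down, z forward; pixel columns grow to the right and rows downward; lengths in m; the calibration is good to about 2 mm. A picture is of the moment at which its call begins: read the wrist's pose just before it. calibration takes no time and is no camera call.
- sign_off(): hands the job in, once; it reports no verdict.
The state is a dict: "clock": time; "qpos": joint angles; "qd": joint speeds; "effort": joint torques, N m; "position": TCP position; "ee_rot": TCP orientation; "contact_force": force on the tool from outside, world axes, zero at the start; "moment": the same for the moment, N m; "width": finger opening in m.
Only numpy, scipy, OpenCV 4.12 (cv2) and the standard library are available. Lean on these libraries where they do the work, as an engineer would, in place of code of your own. Each camera call takes 0.05 s, during which the arm holds its last target.

## Working session

There is one attempt and no reset: what is moved stays moved. The work goes in short steps, Python scripts to look and compute and a tool call to move; the robot and the scene stay as the last step left them, time stands still between calls to the robot, and variables do not carry over. Pictures are saved under pics/ and viewed, and the job is handed in when it is done.

Besides the shell and the picture viewer there is one more tool, called by a JSON object that holds its "name" and its "arguments", one argument or row to a line. drive_tool: Moves the arm, as the interface text tells. Its arguments: {"type":"object","properties":{"targets":{"type":"array"},"grip_force":{"type":"number"}},"required":["targets"]}

```bash
mkdir -p pics
python3 - <<'E'
from rig import *
import cv2,numpy as np
s=get_state()
for k,v in s.items(): print(k,np.round(v,4))
for n in("scene","top"):
    im=get_image(n); cv2.imwrite(f"pics/{n}0.png",im[:,:,::-1])
for n in("scene","top","wrist"):
    for k,v in calibration(n).items(): print(n,k,np.round(v,4).tolist())
E
```

```text
clock 0.0
qpos [-1.378   0.2766  1.5062  0.      1.3607 -0.121 ]
qd [ 0.0004 -0.0003  0.     -0.0004 -0.0008 -0.0002]
effort [-8.00000e-04 -4.16781e+01 -2.45810e+01 -1.00000e-04  1.12000e-02
 -0.00000e+00]
position [ 0.1774 -0.5464  0.2304]
ee_rot [-9.000e-04  9.877e-01  1.562e-01 -0.000e+00]
contact_force [-0.0842 -0.7438  0.0544]
moment [-0.0136 -0.0365 -0.0052]
width 0.0855
scene mtx [[357.1954, 0.0, 250.3398], [0.0, 357.1954, 190.6837], [0.0, 0.0, 1.0]]
scene world_to_cam [[-0.839, 0.5441, 0.0034, 0.5166], [0.3274, 0.5098, -0.7956, -0.0665], [-0.4346, -0.6664, -0.6058, 1.2727], [0.0, 0.0, 0.0, 1.0]]
top mtx [[398.337, 0.0, 254.5813], [0.0, 398.337, 189.2297], [0.0, 0.0, 1.0]]
top world_to_cam [[0.0004, -1.0, 0.0017, -0.1036], [-0.9914, -0.0006, -0.1306, 0.5251], [0.1306, -0.0016, -0.9914, 1.0102], [0.0, 0.0, 0.0, 1.0]]
wrist mtx [[298.143, 0.0, 250.408], [0.0, 298.143, 196.9539], [0.0, 0.0, 1.0]]
wrist hand_eye [[0.0011, -0.9605, -0.2782, 0.0706], [1.0, 0.001, 0.0006, -0.0012], [-0.0003, -0.2782, 0.9605, -0.1423], [0.0, 0.0, 0.0, 1.0]]
```

View pics/top0.png

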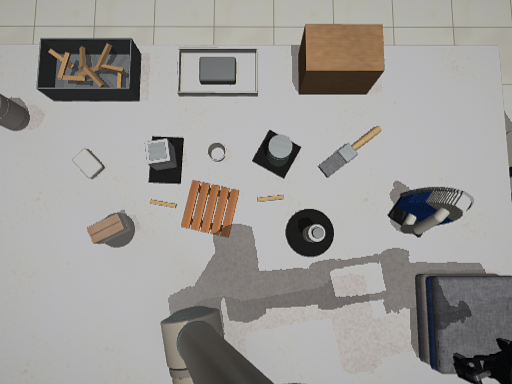

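View pics/scene0.png

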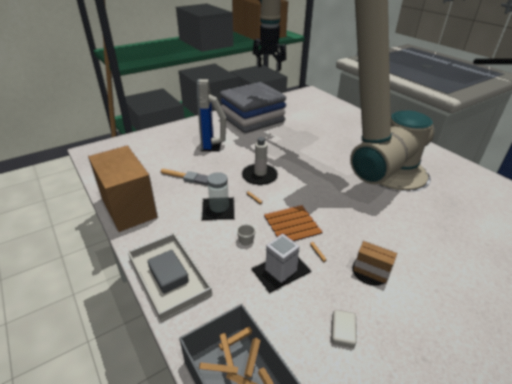

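Run:
```python
import cv2
im=cv2.imread("pics/top0.png")
c=im[110:270,60:360]
cv2.imwrite("pics/top0z.png",cv2.resize(c,(0,0),fx=2.66,fy=2.66,interpolation=cv2.INTER_CUBIC))
```

```text
(no output)
```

View pics/top0z.png

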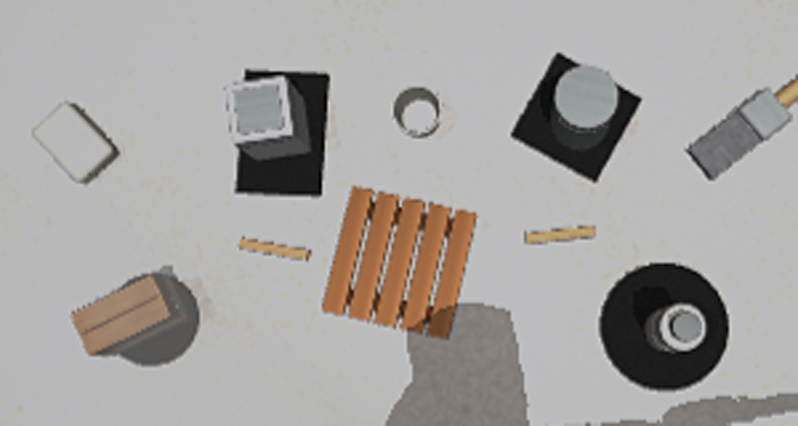

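```bash
cat > h.py <<'E'
from rig import *
import cv2,numpy as np
def ray(name,pts,z,s=None):
    c=calibration(name); K=c["mtx"]
    if name=="wrist":
        from scipy.spatial.transform import Rotation as R
        q=s["ee_rot"]; T=np.eye(4); T[:3,:3]=R.from_quat([q[1],q[2],q[3],q[0]]).as_matrix(); T[:3,3]=s["position"]
        M=T@c["hand_eye"]
    else: M=np.linalg.inv(c["world_to_cam"])
    p=np.asarray(pts,float).reshape(-1,2)
    d=np.c_[(p-[K[0][2],K[1][2]])/[K[0][0],K[1][1]],np.ones(len(p))]@M[:3,:3].T
    o=M[:3,3]; t=(z-o[2])/d[:,2]
    return (o+d*t[:,None])[:,:2]
def comps(mask,amin=40):
    n,l,st,ce=cv2.connectedComponentsWithStats(mask.astype(np.uint8))
    return [(i,st[i].tolist(),ce[i].round(1).tolist(),(l==i)) for i in range(1,n) if st[i][4]>amin]
def rect(name,m,z,s=None):
    cs,_=cv2.findContours(m.astype(np.uint8),cv2.RETR_EXTERNAL,cv2.CHAIN_APPROX_NONE)
    c=max(cs,key=cv2.contourArea)[:,0,:]
    w=ray(name,c,z,s); return w,cv2.minAreaRect((w*1000).astype(np.float32))
E
python3 - <<'E'
from h import *
im=cv2.imread("pics/top0.png"); hsv=cv2.cvtColor(im,cv2.COLOR_BGR2HSV)
V=hsv[...,2].copy()
roi=np.zeros_like(V); roi[125:262,80:360]=1
print("dark")
for i,st,ce,m in comps((V<45)&(roi>0)):
    w,r=rect("top",m,.008); print(st,ce,np.round(r[0],1),np.round(r[1],1),round(r[2],1), "circ",cv2.minEnclosingCircle((w*1000).astype(np.float32)))
print("brown")
for i,st,ce,m in comps((hsv[...,1]>60)&(hsv[...,0]<25)&(roi>0)):
    for z in(.008,.078):
        w,r=rect("top",m,z); print(z,st,ce,np.round(r[0],1),np.round(r[1],1),round(r[2],1))
for p in [(110,228),(165,158),(278,140),(310,232)]: print(p,hsv[p[1],p[0]])
print(V[205:252:3,85:140:3])
E
```

```text
dark
[253, 131, 48, 47, 687] [273.6, 156.9] [ 626.7 -162.1] [97.2 96.9] 60.7 circ ((626.4682006835938, -163.2051239013672), 66.61776733398438)
[149, 137, 35, 46, 708] [169.4, 164.6] [610.3 137.2] [ 84.7 124.3] 87.6 circ ((609.8522338867188, 137.6127166748047), 73.44606018066406)
[286, 209, 48, 47, 1393] [308.2, 232.2] [ 414.  -248.8] [122. 123.] 26.3 circ ((413.4102783203125, -248.8844451904297), 62.705291748046875)
brown
0.008 [352, 139, 8, 12, 56] [356.1, 144.9] [ 651.8 -382.7] [17.5 28.9] 36.9
0.078 [352, 139, 8, 12, 56] [356.1, 144.9] [ 634.5 -364.2] [16.3 27. ] 36.9
0.008 [181, 180, 58, 58, 2121] [209.7, 208.3] [477.9  16.2] [129.6 130.1] 77.3
0.078 [181, 180, 58, 58, 2121] [209.7, 208.3] [472.    8.4] [121.1 121.5] 77.3
0.008 [258, 195, 26, 7, 100] [270.6, 197.7] [ 506.  -145.9] [10.4 68.6] 7.2
0.078 [258, 195, 26, 7, 100] [270.6, 197.7] [ 498.2 -143. ] [ 9.7 64.1] 7.2
0.008 [150, 200, 26, 7, 97] [162.4, 203.0] [491.2 143.2] [69.2 10.3] 79.7
0.078 [150, 200, 26, 7, 97] [162.4, 203.0] [484.5 127.1] [64.6  9.6] 79.7
0.008 [87, 214, 37, 29, 572] [105.1, 228.1] [424.1 293.6] [44.7 
[... 782 characters left out ...]
 154 120 154 157 155 158  89  99  92  84 173
  179]
 [187 156 153 160 162 152 121 161 157 153 155 155 146  95 103  98  86 178
  175]
 [186 151 159 149 107 155 162 159 158 157 146  92 103 101  88  86  82 185
  183]
 [186 189 130 158 162 158 157 156 148  93 103 101  87  86  87  88 105 183
  184]
 [185 186 164 156 159 155 143  93 103 100  88  86  89  87  88  85 185 183
  183]
 [186 186 193 156 142  84  98  99  88  87  87  88  88  88  86 158 184 184
  184]
 [185 185 186 191 193 170 191 129  85  87  88  87  86  83 158 184 183 185
  184]
 [184 185 185 185 185 185 184 184 186 166 129 128 190 185 183 183 184 184
  184]
 [186 186 186 185 185 184 184 182 183 184 184 184 183 184 183 184 185 184
  184]]
```

Run:
```python
from h import *
from scipy.optimize import least_squares
im=cv2.imread("pics/top0.png"); hsv=cv2.cvtColor(im,cv2.COLOR_BGR2HSV); V=hsv[...,2]
# small mat: dark, low-sat region boundary facing bench
m=np.zeros(V.shape,np.uint8); m[205:252,84:140]=(V[205:252,84:140]<112)
m=cv2.morphologyEx(m,cv2.MORPH_OPEN,np.ones((3,3)))
cs,_=cv2.findContours(m,cv2.RETR_EXTERNAL,cv2.CHAIN_APPROX_NONE); c=max(cs,key=cv2.contourArea)[:,0]
c=c[(c[:,0]>108)&((c[:,1]>236)|(c[:,0]>128))]
w=ray("top",c,.008)*1000
f=least_squares(lambda p:np.hypot(*(w-p[:2]).T)-45,[420,250],loss="soft_l1"); print("small",f.x,len(w),np.round(f.fun,1).tolist())
f=least_squares(lambda p:np.hypot(*(w-p[:2]).T)-p[2],[420,250,45],loss="soft_l1"); print(f.x)
def blob(x0,x1,y0,y1,lo,hi,zs):
    m=np.zeros(V.shape,np.uint8); m[y0:y1,x0:x1]=((V>lo)&(V<hi))[y0:y1,x0:x1]
    b=max(comps(m,10),key=lambda t:t[1][4]); print(b[1],b[2])
    for z in zs:
        w,r=rect("top",b[3],z); print(z,np.round(r[0],1),np.round(r[1],1),round(r[2],1),"circ",np.round(cv2.minEnclosingCircle((w*1000).astype(np.float32))[0],1))
print("jar");blob(265,296,130,168,125,256,[.116])
print("canister");blob(142,173,136,172,115,256,[.1])
print("bottle");blob(300,330,218,245,70,256,[.123])
print("cap");blob(300,330,218,245,110,175,[.143])
print(V[134:158:2,264:298:2]);print(V[136:174:2,142:176:2]);print(V[220:246:2,298:330:2])
```

```text
small [421.50876195 261.84035938] 45 [0.8, -0.3, 1.3, 0.6, -0.0, -0.4, -0.7, -0.8, -0.8, -0.5, -0.2, 0.3, -1.6, -0.7, 0.3, -1.0, 0.3, -0.6, 1.0, 0.6, 0.5, 0.7, 1.2, -0.3, 0.7, -0.5, 0.8, -0.1, -0.8, -1.5, 0.7, 0.4, 0.2, 0.2, 0.4, 0.7, -1.4, -0.8, 0.0, 0.9, -0.3, -1.3, 0.1, -0.3, -0.5]
[421.25118507 261.46409933  44.64534952]
jar
[269, 130, 27, 28, 585] [282.0, 142.6]
0.116 [ 627.9 -170.5] [64.1 68.1] 89.8 circ [ 631.6 -174.2]
canister
[142, 136, 28, 36, 716] [153.5, 151.7]
0.1 [607.2 143.2] [89.4 67. ] 2.1 circ [607.1 153.2]
bottle
[305, 224, 21, 18, 274] [315.5, 232.7]
0.123 [ 410.4 -246. ] [40.  47.5] 0.0 circ [ 408.6 -245.6]
cap
[309, 225, 16, 14, 123] [317.4, 232.0]
0.143 [ 412.1 -246.5] [34.8 29.9] 88.7 circ [ 411.1 -246.5]
[[191 133  26  29  28  24  34 141 166 182 186 190 190 188 189 189 188]
 [194  42  29  25  39 105 159 154 155 155 154 160 178 190 189 187 189]
 [138  27  27  20 155 152 150 151 153 153 155 155 150 189 190 189 187]
 [ 25  17  14 148 157 156 156 154 153 153 153 155 154 160 191 191 188]
 [ 16  17  17 155 153 155 156 156 158 157 157 156 155 156  51 176 192]
 [ 21 
[... 2013 characters left out ...]
 121 109  44  25  28  30  28]
 [ 17  17  18  17  21  51  83 198 184 129 176 200 108  23  25  30]
 [ 21  16  16  35  82  51 198 133  83 131 136 130 185  70  27  24]
 [ 29  18  18  62  58 107 199  51 141 138 138 136 115 163  21  28]
 [ 30  22  37  61  59 148 198  21 143 140 140 140 137 201  28  27]
 [ 30  29  37  62  59 129 195  47 147 143 142 141 135 202  26  24]
 [ 30  31  17  63  73  47 195 142 101 146 145 135 144 143  23  24]
 [ 29  30  29  58  91  61 131 195 196 149 145 193 186  37  28  29]
 [ 29  30  30  26  64  93  91 100 179 191 188 177  30  29  29  30]
 [ 30  27  29  29  27  26  30  59  30  18  19  25  28  30  30  30]
 [ 30  27  28  30  28  27  27  27  30  28  30  29  27  29  29  28]]
```

```bash
cat >> h.py <<'E'
def yaw(s=None):
    s=s or get_state(); q=s["ee_rot"]
    from scipy.spatial.transform import Rotation as R
    M=R.from_quat([q[1],q[2],q[3],q[0]]).as_matrix(); return np.degrees(np.arctan2(M[1,0],M[0,0])),M
def go(x,y,z,yw=None):
    s=get_state(); a,M=yaw(s); d=M.T@(np.array([x,y,z])-np.array(s["position"]))*1000
    print("t",round(float(s["clock"]),2),"pos",np.round(s["position"],4),"yaw",round(a,1),"tilt",round(np.degrees(np.arccos(min(1,-M[2,2]))),2),"w",round(float(s["width"]),4),"F",np.round(s["contact_force"],1),
     "\n shift",np.round(d,1),"wz",None if yw is None else round((a-yw+180)%360-180,1))
E
python3 - <<'E'
from h import *
print("jar",ray("top",[280.3,146],.116),"can",ray("top",[158.5,152.1],.1),"bottle",ray("top",[317.4,232],.143),"iron",ray("top",[430,222],.0), "iron top",ray("top",[455,195],.25))
go(.177,-.547,.33)
go(.35,-.15,.33,75);go(.625,-.17,.26,75)
E
```

```text
jar [[ 0.62137224 -0.16615692]] can [[0.60950003 0.13578316]] bottle [[ 0.41104326 -0.24863016]] iron [[ 0.4413166 -0.5740611]] iron top [[ 0.48495552 -0.51881168]]
t 0.1 pos [ 0.1774 -0.5465  0.2305] yaw 18.0 tilt 0.1 w 0.0853 F [-0.2  0.8 -1. ] 
 shift [ -0.5   0.2 -99.5] wz None
t 0.1 pos [ 0.1774 -0.5465  0.2305] yaw 18.0 tilt 0.1 w 0.0853 F [-0.2  0.8 -1. ] 
 shift [ 286.6 -324.   -98.9] wz -57.0
t 0.1 pos [ 0.1774 -0.5465  0.2305] yaw 18.0 tilt 0.1 w 0.0853 F [-0.2  0.8 -1. ] 
 shift [ 542.  -219.9  -29. ] wz -57.0
```

{"name": "drive_tool", "arguments": {
  "targets": [0,0,0,0,0,-50,1,0,0,0,0,0,-50,1,0,0,0,54,-22,0,1,0,0,0,54,-22,0,1,0,0,0,54,-22,0,1,0,0,0,54,-22,0,1,0,0,0,54,-22,0,1,0,0,0,54,-22,0,1,0,0,0,54,-22,0,1,0,0,0,54,-22,0,1,0,0,0,54,-22,0,1,0,0,0,54,-22,0,1]
}}

```text
clock: 1.6
position: [0.6243, -0.1696, 0.3308]
ee_rot: [-0.0, 0.988, 0.156, -0.0]
contact_force: [-0.1, -1.4, 0.0]
width: 0.0854
```

{"name": "drive_tool", "arguments": {
  "targets": [0,0,-10,0,0,14,1,0,0,-10,0,0,14,1,0,0,-10,0,0,14,1,0,0,-10,0,0,14,1,0,0,-10,0,0,14,1,0,0,-7,0,0,0,1,0,0,0,0,0,0,1]
}}

```text
clock: 2.48
position: [0.623, -0.1709, 0.2606]
ee_rot: [-0.001, 0.794, 0.608, -0.0]
contact_force: [0.9, -0.1, 0.0]
width: 0.085
```

Run:
```python
from h import *
go(.621,-.166,.26,75)
im=get_image("wrist"); cv2.imwrite("pics/w1.png",im[:,:,::-1])
```

```text
t 2.48 pos [ 0.623  -0.1709  0.2606] yaw 74.9 tilt 0.08 w 0.085 F [ 0.9 -0.1  0. ] 
 shift [ 4.2 -3.2  0.6] wz -0.1
```

View pics/w1.png

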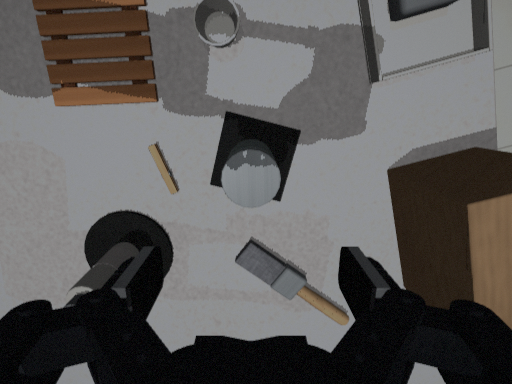

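Wrist view: the jar's lid is a circle at about (251,177), r≈30 px, on the square mat; the fingers are at the lower left and right.

Run:
```python
from h import *
s=get_state(); im=cv2.imread("pics/w1.png"); V=im.max(2)
print(ray("wrist",[[251,177],[221,177],[281,177]],.116,s))
cr=cv2.cvtColor(im,cv2.COLOR_BGR2GRAY)
c=cv2.HoughCircles(cr[120:230,190:320],cv2.HOUGH_GRADIENT,1,100,param1=100,param2=15,minRadius=25,maxRadius=36); print(c)
p=c[0,0,:2]+[190,120]; w=ray("wrist",p,.116,s)[0]; print(w)
# square mat check with wrist
m=(V<45).astype(np.uint8)
for i,st,ce,k in comps(m,300):
    w2,r=rect("wrist",k,.008,s); print(st,np.round(r[0],1),np.round(r[1],1),round(r[2],1))
go(w[0],w[1],.065)
```

```text
[[ 0.62537606 -0.16247287]
 [ 0.59687134 -0.15478763]
 [ 0.65388552 -0.17015939]]
[[[61.5 58.5 29.2]]]
[ 0.6254598  -0.16405956]
[388, 0, 69, 21, 400] [862.5 -44.6] [20.6 78.8] 74.9
[211, 112, 90, 89, 3210] [ 630.1 -161.1] [98.4 99.3] 60.8
[0, 148, 512, 236, 51125] [ 586.5 -340. ] [394.2 861.8] 74.9
t 2.52 pos [ 0.6231 -0.171   0.2609] yaw 74.9 tilt 0.04 w 0.0854 F [-0.7  1.1  0.7] 
 shift [  7.3   0.6 195.9] wz None
```

{"name": "drive_tool", "arguments": {
  "targets": [0,0,0,6,1,40,1,0,0,0,0,0,50,1,0,0,0,0,0,50,1,0,0,0,0,0,36,1,0,0,0,0,0,20,1,0,0,0,0,0,0,0.4,0,0,0,0,0,0,0.4,0,0,0,0,0,0,0.4,0,0,0,0,0,0,0.4],
  "grip_force": 40
}}

```text
clock: 3.65
position: [0.626, -0.1656, 0.0659]
ee_rot: [0.001, 0.794, 0.609, 0.0]
contact_force: [-0.2, 0.6, -3.1]
width: 0.0591
```

{"name": "drive_tool", "arguments": {
  "targets": [0,0,0,0,0,-10,0,0,0,0,0,0,-30,0,0,0,0,0,0,-40,0]
}}

```text
clock: 4.03
position: [0.6251, -0.1652, 0.1458]
ee_rot: [-0.001, 0.793, 0.609, -0.001]
contact_force: [0.7, -0.0, -2.8]
width: 0.0594
```

Run:
```python
from h import *
go(.48,.016,.146,75)
```

```text
t 4.03 pos [ 0.6251 -0.1652  0.1458] yaw 75.0 tilt 0.11 w 0.0594 F [ 0.7 -0.  -2.8] 
 shift [ 137.4 -187.1    0.2] wz -0.0
```

{"name": "drive_tool", "arguments": {
  "targets": [0,0,0,11,-15,0,0,0,0,0,23,-31,0,0,0,0,0,23,-31,0,0,0,0,0,23,-31,0,0,0,0,0,23,-31,0,0,0,0,0,23,-31,0,0,0,0,0,11,-17,0,0,0,0,0,0,0,40,0,0,0,0,0,0,25,0,0,0,0,0,0,10,0,0,0,0,0,0,2.5,0,0,0,0,0,0,0,0]
}}

```text
clock: 5.52
position: [0.4814, 0.0151, 0.0683]
ee_rot: [0.001, 0.794, 0.609, 0.0]
contact_force: [-0.2, -1.0, -2.9]
width: 0.0591
```

{"name": "drive_tool", "arguments": {
  "targets": [0,0,0,0,0,1.5,0,0,0,0,0,0,1,0,0,0,0,0,0,0,0]
}}

```text
clock: 5.9
position: [0.481, 0.0152, 0.0656]
ee_rot: [0.0, 0.793, 0.609, 0.0]
contact_force: [-0.3, -1.1, -2.4]
width: 0.0593
```

{"name": "drive_tool", "arguments": {
  "targets": [0,0,0,0,0,0,1,0,0,0,0,0,0,1,0,0,0,0,0,0,1,0,0,0,0,0,-20,1,0,0,-5,0,0,-60,1,0,0,-5,0,0,-60,1,0,0,-5,0,0,-55,1,0,0,0,0,0,0,1]
}}

```text
clock: 6.9
position: [0.4835, 0.015, 0.2652]
ee_rot: [0.004, 0.707, 0.707, 0.003]
contact_force: [-0.2, 0.4, 0.0]
width: 0.0856
```

Run:
```python
from h import *
go(.609,.136,.26,90)
```

```text
t 6.9 pos [0.4835 0.015  0.2652] yaw 90.0 tilt 0.63 w 0.0856 F [-0.2  0.4  0. ] 
 shift [121.  125.4   6.4] wz -0.0
```

{"name": "drive_tool", "arguments": {
  "targets": [0,0,0,40,42,0,1,0,0,0,40,42,0,1,0,0,0,40,41,5,1,0,0,0,0,0,0,1,0,0,0,0,0,0,1]
}}

```text
clock: 7.52
position: [0.6046, 0.135, 0.2537]
ee_rot: [-0.001, 0.707, 0.707, -0.002]
contact_force: [0.0, 0.3, -0.2]
width: 0.0855
```

Run:
```python
from h import *
go(.609,.136,.26,90)
s=get_state();im=get_image("wrist"); cv2.imwrite("pics/w2.png",im[:,:,::-1]); np.save("w2.npy",{k:np.array(v) for k,v in s.items()})
```

```text
t 7.53 pos [0.6046 0.135  0.2537] yaw 90.0 tilt 0.22 w 0.0855 F [ 0.   0.3 -0.2] 
 shift [ 1.   4.4 -6.3] wz -0.0
```

View pics/w2.png

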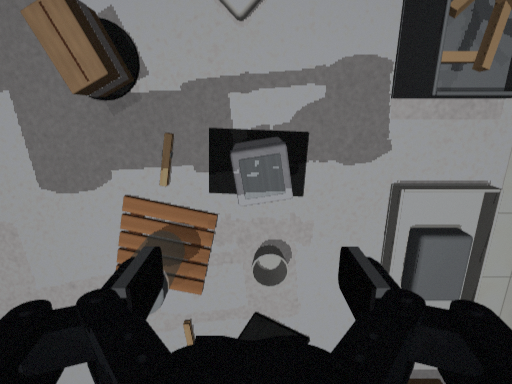

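The canister's lid is at about (262,172), corners near (232,149), (287,140), (292,197), (237,206), turned a few degrees.

Run:
```python
from h import *
s=np.load("w2.npy",allow_pickle=True).item()
im=cv2.imread("pics/w2.png"); h=cv2.cvtColor(im,cv2.COLOR_BGR2HSV)
print(h[172,225:300:4].tolist()); print(h[130:215:5,262].tolist())
cv2.imwrite("pics/w2z.png",cv2.resize(im[115:220,195:325],(0,0),fx=5,fy=5,interpolation=cv2.INTER_CUBIC))
m=np.zeros(im.shape[:2],np.uint8);V=h[...,2]
m[120:205,200:320]=(V<45)[120:205,200:320]
b=max(comps(m),key=lambda t:t[1][4]); w,r=rect("wrist",b[3],.008,s); print("oblong",r)
```

```text
[[165, 19, 27], [60, 13, 20], [120, 11, 95], [105, 10, 154], [100, 18, 84], [98, 12, 87], [105, 17, 91], [103, 14, 124], [100, 19, 124], [105, 17, 91], [100, 17, 88], [103, 20, 91], [107, 20, 91], [105, 17, 91], [105, 16, 93], [120, 11, 121], [120, 8, 97], [108, 116, 11], [130, 40, 19]]
[[165, 13, 38], [135, 113, 9], [110, 24, 63], [108, 23, 55], [113, 9, 113], [110, 8, 101], [105, 17, 89], [100, 17, 88], [101, 23, 90], [99, 19, 92], [95, 17, 91], [99, 20, 90], [108, 14, 88], [100, 17, 138], [111, 12, 153], [30, 2, 147], [113, 7, 150]]
oblong ((612.6383056640625, 140.75320434570312), (84.37151336669922, 126.55828857421875), 87.79977416992188)
```

View pics/w2z.png

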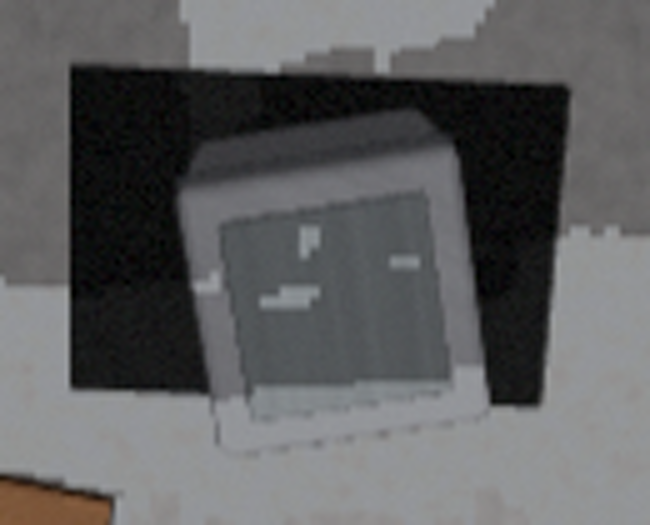

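Run:
```python
from h import *
s=np.load("w2.npy",allow_pickle=True).item()
for c,z in(([(180,185),(455,148),(490,412),(218,452)],.098),([(221,227),(424,192),(452,385),(252,420)],.1)):
    w=ray("wrist",np.array(c)/5+[195,115],z,s)*1000
    e=np.roll(w,-1,0)-w; print(w.mean(0),np.hypot(*e.T).round(1),(np.degrees(np.arctan2(e[:,1],e[:,0]))%90).round(1))
    a=cv2.minAreaRect(w.astype(np.float32));print(a)
go(.609,.137,.05,90)
```

```text
[615.78240144 142.8973403 ] [55.1 55.2 57.4 56.4] [7.7 9.5 8.9 7.1]
((615.4879760742188, 143.13369750976562), (57.42140579223633, 56.34713363647461), 8.857370376586914)
[616.02015781 142.265168  ] [40.9 40.3 41.9 40.7] [ 9.9  9.9 10.4  8.5]
((615.8060302734375, 142.12777709960938), (41.896636962890625, 40.66146469116211), 9.892327308654785)
t 7.58 pos [0.6045 0.1346 0.2544] yaw 90.0 tilt 0.15 w 0.0857 F [-0.5 -0.8 -0.4] 
 shift [  2.6   5.  204.4] wz -0.0
```

{"name": "drive_tool", "arguments": {
  "targets": [0,0,-9,6,9,40,1,0,0,0,0,0,54,1,0,0,0,0,0,54,1,0,0,0,0,0,36,1,0,0,0,0,0,20,1,0,0,0,0,0,0,0.4,0,0,0,0,0,0,0.4,0,0,0,0,0,0,0.4,0,0,0,0,0,0,0.4]
}}

```text
clock: 8.7
position: [0.615, 0.1411, 0.0525]
ee_rot: [0.001, 0.65, 0.76, 0.0]
contact_force: [-1.0, -1.5, 2.9]
width: 0.0579
```

{"name": "drive_tool", "arguments": {
  "targets": [0,0,0,0,0,-10,0.3,0,0,0,0,0,-30,0.3,0,0,0,0,0,-40,0.3,0,0,0,0,0,-30,0.3,0,0,0,0,0,0,0.3]
}}

```text
clock: 9.32
position: [0.6165, 0.1417, 0.1644]
ee_rot: [0.002, 0.649, 0.76, 0.002]
contact_force: [0.1, -0.4, -3.7]
width: 0.0576
```

Run:
```python
from h import *
go(.6285,-.1615,.16,60.7)
im=get_image("scene"); cv2.imwrite("pics/s1.png",im[:,:,::-1])
im=get_image("wrist"); cv2.imwrite("pics/w3.png",im[:,:,::-1])
```

```text
t 9.32 pos [0.6165 0.1417 0.1644] yaw 99.0 tilt 0.38 w 0.0576 F [ 0.1 -0.4 -3.7] 
 shift [-301.4  -35.6    4.2] wz 38.3
```

View pics/s1.png

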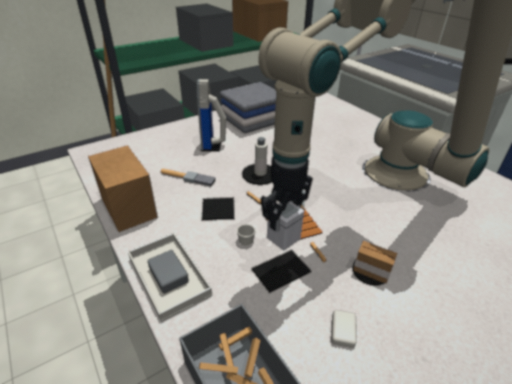

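View pics/w3.png

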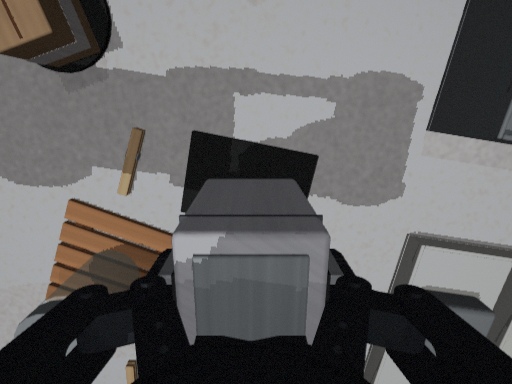

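Run:
```python
from h import *
s=get_state(); a,M=yaw(s)
for p in [(250,217),(180,217),(320,217)]:
    w=ray("wrist",p,.217,s)[0]; print(np.round(M.T@(np.r_[w,.217]-s["position"])*1000,1))
w=ray("wrist",(250,255),.22,s)[0]; print(np.round(M.T@(np.r_[w,.22]-s["position"])*1000,1))
```

```text
[ 40.8  -0.6 -56.4]
[ 40.7 -22.  -56.4]
[ 40.8  20.9 -56.4]
[ 29.5  -0.5 -59.4]
```

Run:
```python
from h import *
s=get_state(); a,M=yaw(s)
for p,z in [((175,217),.21),((325,217),.21),((250,217),.21),((250,255),.212),((194,255),.212),((308,255),.212)]:
    w=ray("wrist",p,z,s)[0]; print(np.round(M.T@(np.r_[w,z]-s["position"])*1000,1))
```

```text
[ 38.2 -25.4 -49.3]
[ 38.2  24.3 -49.4]
[ 38.2  -0.5 -49.4]
[ 25.3  -0.5 -51.4]
[ 25.3 -19.4 -51.4]
[ 25.4  19.  -51.4]
```

{"name": "drive_tool", "arguments": {
  "targets": [0,0,0,-20,-2,0,0.3,0,0,0,-38,-4,0,0.3,0,0,0,-44,-5,0,0.3,0,0,0,-44,-5,0,0.3,0,0,0,-44,-5,0,0.3,0,0,0,-44,-5,0,0.3,0,0,0,-40,-5,0,0.3,0,0,0,-30,-3,0,0.3,0,0,9.5,0,0,10,0.3,0,0,9.5,0,0,20,0.3,0,0,9.5,0,0,20,0.3,0,0,9.5,0,0,20,0.3]
}}

```text
clock: 10.92
position: [0.6269, -0.1655, 0.0888]
ee_rot: [-0.001, 0.863, 0.505, -0.001]
contact_force: [0.3, 0.3, -2.6]
width: 0.0577
```

Run:
```python
from h import *
go(.627,-.164,.0535,60.7)
im=get_image("wrist"); cv2.imwrite("pics/w4.png",im[:,:,::-1])
```

```text
t 10.93 pos [ 0.6269 -0.1655  0.0888] yaw 60.6 tilt 0.19 w 0.0577 F [ 0.3  0.3 -2.6] 
 shift [ 1.4 -0.5 35.3] wz -0.1
```

View pics/w4.png

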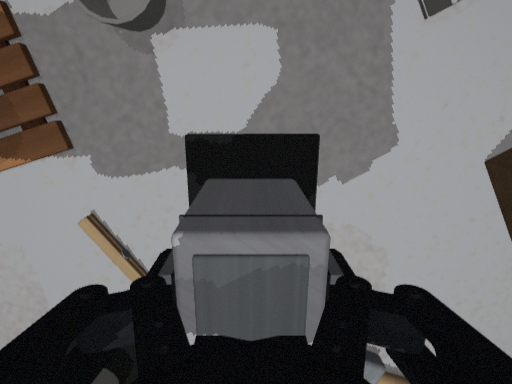

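{"name": "drive_tool", "arguments": {
  "targets": [0,0,0,1,0,20,0.3,0,0,0,0,0,10,0.3,0,0,0,0,0,3,0.3,0,0,0,0,0,2,0.3,0,0,0,0,0,0,0.3]
}}

```text
clock: 11.6
position: [0.6293, -0.1636, 0.0568]
ee_rot: [0.0, 0.862, 0.508, 0.0]
contact_force: [-1.4, 0.6, -3.2]
width: 0.0576
```

{"name": "drive_tool", "arguments": {
  "targets": [0,0,0,0,0,2,0.3,0,0,0,0,0,1,0.3,0,0,0,0,0,0,0.3]
}}

```text
clock: 11.98
position: [0.629, -0.1634, 0.0533]
ee_rot: [0.0, 0.862, 0.507, -0.0]
contact_force: [0.2, -0.1, -3.0]
width: 0.0577
```

{"name": "drive_tool", "arguments": {
  "targets": [0,0,0,0,0,1,0.3,0,0,0,0,0,1,0.3,0,0,0,0,0,0,0.3]
}}

```text
clock: 12.35
position: [0.6292, -0.1635, 0.0525]
ee_rot: [0.0, 0.862, 0.507, 0.0]
contact_force: [-2.3, -0.1, 6.3]
width: 0.0575
```

{"name": "drive_tool", "arguments": {
  "targets": [0,0,0,0,0,0,1,0,0,0,0,0,0,1,0,0,0,0,0,0,1,0,0,0,0,0,-20,1,0,0,0,0,0,-60,1,0,0,0,0,0,-60,1,0,0,0,0,0,-60,1,0,0,0,0,0,0,1]
}}

```text
clock: 13.35
position: [0.632, -0.1645, 0.2578]
ee_rot: [0.005, 0.862, 0.507, 0.004]
contact_force: [-0.4, -0.5, -0.0]
width: 0.0856
```

Run:
```python
from h import *
go(.4217,.2676,.25,117)
im=get_image("wrist"); cv2.imwrite("pics/w5.png",im[:,:,::-1])
```

```text
t 13.35 pos [ 0.632  -0.1645  0.2578] yaw 61.0 tilt 0.73 w 0.0856 F [-0.4 -0.5 -0. ] 
 shift [ 275.8 -393.5    3.3] wz -56.0
```

View pics/w5.png

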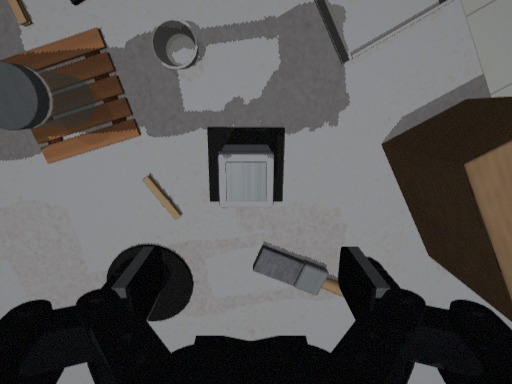

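{"name": "drive_tool", "arguments": {
  "targets": [0,0,0,15,-20,0,1,0,0,0,31,-44,0,1,0,0,0,31,-44,0,1,0,0,0,31,-44,0,1,0,0,0,31,-44,0,1,0,0,0,31,-44,0,1,0,0,0,31,-44,0,1,0,0,0,31,-44,0,1,0,0,0,31,-44,0,1,0,0,0,13,-21,0,1]
}}

```text
clock: 14.65
position: [0.415, 0.2707, 0.2491]
ee_rot: [-0.001, 0.861, 0.509, -0.002]
contact_force: [-0.5, -0.6, -0.2]
width: 0.0852
```

{"name": "drive_tool", "arguments": {
  "targets": [0,0,-10,0,0,0,1,0,0,-10,0,0,0,1,0,0,-10,0,0,0,1,0,0,-10,0,0,0,1,0,0,-10,0,0,0,1,0,0,-6,0,0,0,1,0,0,0,0,0,0,1]
}}

```text
clock: 15.52
position: [0.417, 0.2685, 0.2494]
ee_rot: [-0.001, 0.523, 0.852, -0.002]
contact_force: [0.4, -0.9, -0.8]
width: 0.0857
```

Run:
```python
from h import *
go(.4217,.2676,.25,117)
s=get_state(); im=get_image("wrist"); cv2.imwrite("pics/w6.png",im[:,:,::-1]); np.save("w6.npy",{k:np.array(v) for k,v in s.items()})
im=im[:,:,::-1].copy();h=cv2.cvtColor(im,cv2.COLOR_BGR2HSV)
print(h[180,180:320:8].tolist())
```

```text
t 15.53 pos [0.417  0.2685 0.2494] yaw 116.9 tilt 0.25 w 0.0857 F [ 0.4 -0.9 -0.8] 
 shift [-2.9  3.8 -0.6] wz -0.1
[[10, 8, 99], [165, 5, 93], [0, 5, 95], [0, 5, 99], [30, 3, 97], [30, 21, 12], [150, 21, 12], [13, 121, 19], [16, 100, 79], [15, 106, 77], [15, 102, 75], [16, 107, 74], [15, 108, 71], [30, 85, 6], [60, 2, 139], [0, 5, 98], [170, 8, 94], [165, 5, 96]]
```

View pics/w6.png

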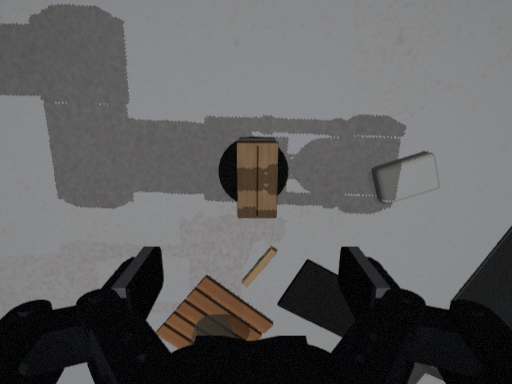

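Soap box top spans about (237–278, 141–218), almost exactly lengthwise to the tool's x; small round mat behind it centred near (253,171).

Run:
```python
from h import *
s=np.load("w6.npy",allow_pickle=True).item()
im=cv2.imread("pics/w6.png");h=cv2.cvtColor(im,cv2.COLOR_BGR2HSV)
m=np.zeros(im.shape[:2],np.uint8); k=(h[...,0]<22)&(h[...,1]>70)&(h[...,2]>40); m[125:230,215:300]=k[125:230,215:300]
m=cv2.morphologyEx(m,cv2.MORPH_CLOSE,np.ones((5,5)))
b=max(comps(m),key=lambda t:t[1][4]); w,r=rect("wrist",b[3],.078,s); print(b[1],r)
# small mat circle
d=np.zeros_like(m); d[125:215,205:300]=((h[...,2]<50)|(m>0))[125:215,205:300]
b=max(comps(d),key=lambda t:t[1][4]); cs,_=cv2.findContours(b[3].astype(np.uint8),0,cv2.CHAIN_APPROX_NONE); c=max(cs,key=cv2.contourArea)[:,0]
c=c[(c[:,1]<200)&((c[:,0]<234)|(c[:,0]>281))]
from scipy.optimize import least_squares
w=ray("wrist",c,.008,s)*1000
f=least_squares(lambda p:np.hypot(*(w-p[:2]).T)-45.5,[420,262],loss="soft_l1");print("small",f.x,np.abs(f.fun).mean())
# oblong mat
d=np.zeros_like(m);
s5=None
go(r[0][0]/1000,r[0][1]/1000,.035)
```

```text
[237, 137, 42, 81, 3084] ((422.49969482421875, 272.78399658203125), (43.37630844116211, 88.1904525756836), 26.292993545532227)
small [421.94095812 265.00953491] 0.6231245673386987
t 15.57 pos [0.4174 0.2685 0.2497] yaw 116.9 tilt 0.21 w 0.0856 F [-0.5  0.1 -0.4] 
 shift [  1.4   7.2 214.7] wz None
```

{"name": "drive_tool", "arguments": {
  "targets": [0,0,0,-1,5,40,1,0,0,0,0,0,57,1,0,0,0,0,0,57,1,0,0,0,0,0,40,1,0,0,0,0,0,20,1,0,0,0,0,0,0,0.2,0,0,0,0,0,0,0.2,0,0,0,0,0,0,0.2,0,0,0,0,0,0,0.2,0,0,0,0,0,0,0.2],
  "grip_force": 40
}}

```text
clock: 16.82
position: [0.4248, 0.2703, 0.0383]
ee_rot: [0.001, 0.523, 0.852, 0.001]
contact_force: [-1.4, 0.2, 5.6]
width: 0.0439
```

{"name": "drive_tool", "arguments": {
  "targets": [0,0,0,0,0,-10,0.1,0,0,0,0,0,-30,0.1,0,0,0,0,0,-40,0.1,0,0,0,0,0,-10,0.1,0,0,0,0,0,0,0.1]
}}

```text
clock: 17.45
position: [0.424, 0.2698, 0.1273]
ee_rot: [0.0, 0.523, 0.853, 0.0]
contact_force: [-0.1, -0.0, -2.6]
width: 0.0437
```

Run:
```python
from h import *
go(.6115,.139,.125,177.6)
im=get_image("wrist"); cv2.imwrite("pics/w7.png",im[:,:,::-1])
```

```text
t 17.45 pos [0.424  0.2698 0.1273] yaw 117.0 tilt 0.03 w 0.0437 F [-0.1 -0.  -2.6] 
 shift [-201.6  107.7    2.3] wz -60.6
```

View pics/w7.png

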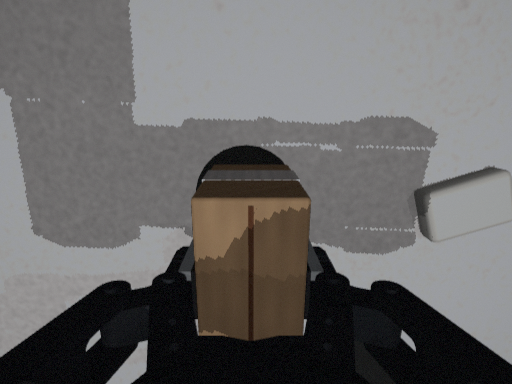

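{"name": "drive_tool", "arguments": {
  "targets": [0,0,0,-17,9,0,0.1,0,0,0,-37,20,0,0.1,0,0,0,-37,20,0,0.1,0,0,0,-37,20,0,0.1,0,0,0,-37,20,0,0.1,0,0,0,-37,19,0,0.1,0,0,-10,0,0,0,0.1,0,0,-10,0,0,0,0.1,0,0,-10,0,0,0,0.1,0,0,-10,0,0,0,0.1,0,0,-10,0,0,0,0.1,0,0,-10,0,0,0,0.1]
}}

```text
clock: 19.0
position: [0.6121, 0.1375, 0.1253]
ee_rot: [-0.001, 0.024, 1.0, -0.001]
contact_force: [0.5, -0.3, -3.7]
width: 0.0434
```

Run:
```python
from h import *
go(.6115,.139,.04,177.6)
im=get_image("wrist"); s=get_state(); a,M=yaw(s); cv2.imwrite("pics/w8.png",im[:,:,::-1])
z=s["position"][2]+.04
for p in [(250,197),(250,335),(193,197),(308,197)]:
    w=ray("wrist",p,z,s)[0]; print(np.round(M.T@(np.r_[w,z]-s["position"])*1000,1))
```

```text
t 19.0 pos [0.6121 0.1375 0.1253] yaw 177.3 tilt 0.16 w 0.0434 F [ 0.5 -0.3 -3.7] 
 shift [ 0.5  1.5 85.3] wz -0.3
[ 41.8   0.9 -39.9]
[-17.6   1.  -40. ]
[ 41.8 -19.5 -39.9]
[ 41.9  21.7 -39.9]
```

View pics/w8.png

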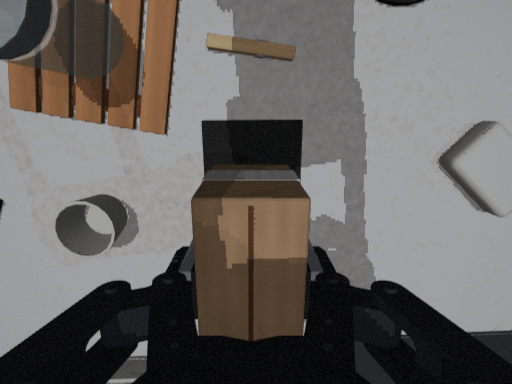

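{"name": "drive_tool", "arguments": {
  "targets": [0,0,0,0,1,40,0.1,0,0,0,0,0,30,0.1,0,0,0,0,0,12,0.1,0,0,0,0,0,3,0.1,0,0,0,0,0,1,0.1,0,0,0,0,0,0,0.1]
}}

```text
clock: 19.8
position: [0.613, 0.14, 0.0424]
ee_rot: [0.001, 0.026, 1.0, 0.0]
contact_force: [-0.3, 0.8, -2.7]
width: 0.0439
```

{"name": "drive_tool", "arguments": {
  "targets": [0,0,0,0,0,2,0.1,0,0,0,0,0,1,0.1,0,0,0,0,0,1,0.1,0,0,0,0,0,0,0.1]
}}

```text
clock: 20.3
position: [0.6122, 0.1399, 0.0383]
ee_rot: [0.0, 0.026, 1.0, 0.0]
contact_force: [-2.7, -2.0, 5.3]
width: 0.0435
```

{"name": "drive_tool", "arguments": {
  "targets": [0,0,0,0,0,0,1,0,0,0,0,0,0,1,0,0,0,0,0,0,1,0,0,0,0,0,0,1,0,0,0,0,0,-20,1,0,0,0,0,0,-50,1,0,0,10,0,0,-50,1,0,0,10,0,0,-50,1,0,0,10,0,0,-50,1,0,0,10,0,0,0,1,0,0,10,0,0,0,1,0,0,10,0,0,0,1]
}}

```text
clock: 21.8
position: [0.612, 0.1399, 0.2573]
ee_rot: [0.0, 0.525, 0.851, 0.0]
contact_force: [0.4, 0.1, -0.5]
width: 0.0854
```

{"name": "drive_tool", "arguments": {
  "targets": [0,0,10,0,0,0,1,0,0,10,0,0,0,1,0,0,10,0,0,0,1,0,0,10,0,0,0,1,0,0,0,0,0,0,1]
}}

```text
clock: 22.42
position: [0.612, 0.1399, 0.2571]
ee_rot: [-0.0, 0.782, 0.623, -0.0]
contact_force: [-1.4, -0.1, -0.9]
width: 0.0854
```

Run:
```python
from h import *
go(.411,-.2486,.27,75)
im=get_image("wrist"); cv2.imwrite("pics/w9.png",im[:,:,::-1])
```

```text
t 22.43 pos [0.612  0.1399 0.2571] yaw 77.1 tilt 0.02 w 0.0854 F [-1.4 -0.1 -0.9] 
 shift [-423.6 -109.2  -12.8] wz 2.1
```

View pics/w9.png

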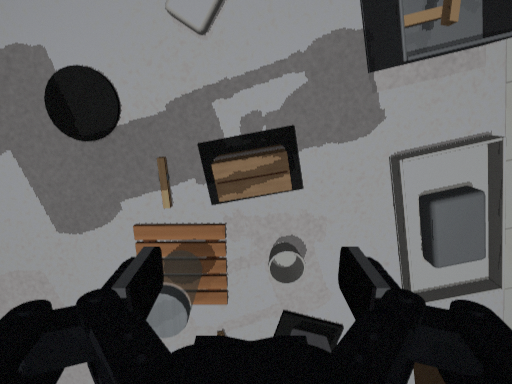

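{"name": "drive_tool", "arguments": {
  "targets": [0,0,0,-25,-7,-3,1,0,0,0,-50,-13,-5,1,0,0,0,-50,-13,-5,1,0,0,0,-50,-13,0,1,0,0,0,-50,-13,0,1,0,0,0,-50,-13,0,1,0,0,0,-50,-13,0,1,0,0,0,-50,-12,0,1,0,0,0,-45,-12,0,1,0,0,0,0,0,0,1,0,0,0,0,0,0,1]
}}

```text
clock: 23.85
position: [0.4106, -0.2446, 0.2705]
ee_rot: [-0.0, 0.783, 0.622, 0.0]
contact_force: [0.4, 0.4, 0.7]
width: 0.0855
```

Run:
```python
from h import *
go(.411,-.2486,.082)
s=get_state();im=get_image("wrist"); cv2.imwrite("pics/w10.png",im[:,:,::-1]);np.save("w10.npy",{k:np.array(v) for k,v in s.items()})
```

```text
t 23.85 pos [ 0.4106 -0.2446  0.2705] yaw 77.0 tilt 0.03 w 0.0855 F [0.4 0.4 0.7] 
 shift [ -3.9   1.3 188.5] wz None
```

View pics/w10.png

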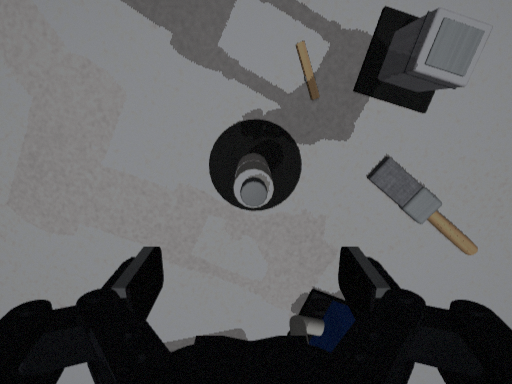

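Bottle cap at about (254,192), body shoulder ring around (254,188); large mat circle centre ≈ (255,165).

Run:
```python
from h import *
s=np.load("w10.npy",allow_pickle=True).item()
print("cap",ray("wrist",(254.5,192),.143,s),"shoulder",ray("wrist",(254,188),.123,s))
im=cv2.imread("pics/w10.png");V=im.max(2)
m=np.zeros(V.shape,np.uint8); m[105:220,195:315]=(V<48)[105:220,195:315]
b=max(comps(m),key=lambda t:t[1][4]); cs,_=cv2.findContours(b[3].astype(np.uint8),0,cv2.CHAIN_APPROX_NONE); c=max(cs,key=cv2.contourArea)
w=(ray("wrist",c[:,0],.008,s)*1000).astype(np.float32); print("mat",cv2.minEnclosingCircle(w),cv2.minAreaRect(w))
```

```text
cap [[ 0.4135214  -0.24690723]] shoulder [[ 0.41303709 -0.24811604]]
mat ((415.9526062011719, -247.7753143310547), 63.26997375488281) ((415.7214660644531, -247.06414794921875), (124.6130142211914, 125.2264404296875), 76.98908233642578)
```

{"name": "drive_tool", "arguments": {
  "targets": [0,0,0,-3,2,40,1,0,0,0,0,0,50,1,0,0,0,0,0,50,1,0,0,0,0,0,30,1,0,0,0,0,0,17,1,0,0,0,0,0,0,0.2,0,0,0,0,0,0,0.2,0,0,0,0,0,0,0.2,0,0,0,0,0,0,0.2,0,0,0,0,0,0,0.2],
  "grip_force": 40
}}

```text
clock: 25.15
position: [0.4133, -0.2484, 0.0845]
ee_rot: [0.001, 0.783, 0.622, 0.001]
contact_force: [-0.2, 1.5, 6.7]
width: 0.0413
```

{"name": "drive_tool", "arguments": {
  "targets": [0,0,0,0,0,-10,0.1,0,0,0,0,0,-40,0.1,0,0,0,0,0,-50,0.1,0,0,0,0,0,-50,0.1,0,0,0,0,0,-20,0.1,0,0,0,0,0,0,0.1]
}}

```text
clock: 25.9
position: [0.4132, -0.2488, 0.2552]
ee_rot: [0.002, 0.783, 0.622, 0.0]
contact_force: [-0.6, -0.9, -1.4]
width: 0.0412
```

Run:
```python
from h import *
go(.4215,.263,.25)
im=get_image("wrist"); cv2.imwrite("pics/w11.png",im[:,:,::-1])
```

```text
t 25.9 pos [ 0.4132 -0.2488  0.2552] yaw 77.0 tilt 0.25 w 0.0412 F [-0.6 -0.9 -1.4] 
 shift [ 500.5 -107.3    3.7] wz None
```

View pics/w11.png

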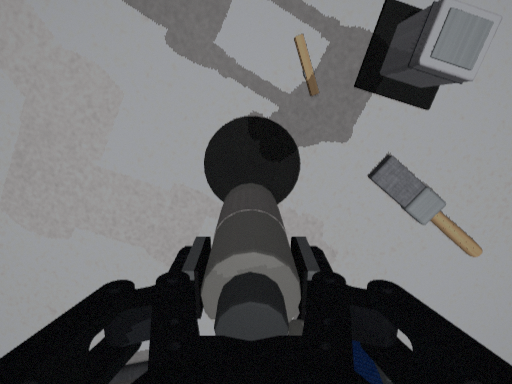

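{"name": "drive_tool", "arguments": {
  "targets": [0,0,0,25,-5,0,0.1,0,0,0,45,-10,0,0.1,0,0,0,45,-10,0,0.1,0,0,0,45,-10,0,0.1,0,0,0,45,-10,0,0.1,0,0,0,45,-10,0,0.1,0,0,0,45,-10,0,0.1,0,0,0,45,-10,0,0.1,0,0,0,45,-10,0,0.1,0,0,0,45,-9,0,0.1,0,0,0,45,-9,0,0.1,0,0,0,25,-4,0,0.1]
}}

```text
clock: 27.45
position: [0.4197, 0.2648, 0.2511]
ee_rot: [-0.001, 0.782, 0.623, -0.002]
contact_force: [-0.3, -0.6, -1.4]
width: 0.0411
```

{"name": "drive_tool", "arguments": {
  "targets": [0,0,0,0,0,10,0.1,0,0,0,0,0,30,0.1,0,0,0,0,0,40,0.1,0,0,0,0,0,40,0.1,0,0,0,0,0,0,0.1]
}}

```text
clock: 28.08
position: [0.4173, 0.2603, 0.1295]
ee_rot: [-0.001, 0.783, 0.622, -0.005]
contact_force: [-0.4, -0.3, -1.0]
width: 0.0413
```

Run:
```python
from h import *
go(.4215,.2634,.0845)
im=get_image("wrist"); cv2.imwrite("pics/w12.png",im[:,:,::-1])
```

```text
t 28.07 pos [0.4173 0.2603 0.1295] yaw 76.9 tilt 0.62 w 0.0413 F [-0.4 -0.3 -1. ] 
 shift [ 4.3  3.7 44.9] wz None
```

View pics/w12.png

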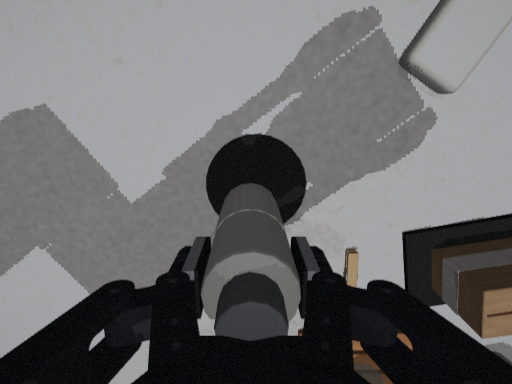

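{"name": "drive_tool", "arguments": {
  "targets": [0,0,0,4,4,20,0.1,0,0,0,0,0,14,0.1,0,0,0,0,0,5,0.1,0,0,0,0,0,2,0.1,0,0,0,0,0,0,0.1]
}}

```text
clock: 28.75
position: [0.426, 0.2662, 0.0927]
ee_rot: [0.0, 0.783, 0.622, 0.0]
contact_force: [0.4, -0.6, -1.0]
width: 0.0416
```

{"name": "drive_tool", "arguments": {
  "targets": [0,0,0,-4,-4,3,0.1,0,0,0,0,0,2,0.1,0,0,0,0,0,1,0.1,0,0,0,0,0,0,0.1,0,0,0,0,0,0,0.1]
}}

```text
clock: 29.38
position: [0.4211, 0.2632, 0.0863]
ee_rot: [0.0, 0.783, 0.622, 0.0]
contact_force: [-0.5, 0.2, -0.6]
width: 0.0409
```

{"name": "drive_tool", "arguments": {
  "targets": [0,0,0,0,0,1,0.1,0,0,0,0,0,1,0.1,0,0,0,0,0,0,0.1]
}}

```text
clock: 29.75
position: [0.4211, 0.2632, 0.0845]
ee_rot: [0.0, 0.783, 0.622, 0.0]
contact_force: [-0.7, 0.6, 2.3]
width: 0.0412
```

{"name": "drive_tool", "arguments": {
  "targets": [0,0,0,0,0,0,1,0,0,0,0,0,0,1,0,0,0,0,0,0,1,0,0,0,0,0,0,1,0,0,0,0,0,-20,1,0,0,0,0,0,-50,1,0,0,0,0,0,-60,1,0,0,0,0,0,-55,1,0,0,0,0,0,0,1]
}}

```text
clock: 30.88
position: [0.4235, 0.2643, 0.2741]
ee_rot: [0.001, 0.783, 0.622, 0.005]
contact_force: [-0.4, -0.1, -0.5]
width: 0.0853
```

Run:
```python
from h import *
go(.481,.0152,.26)
im=get_image("wrist"); cv2.imwrite("pics/w13.png",im[:,:,::-1])
```

```text
t 30.88 pos [0.4235 0.2643 0.2741] yaw 77.0 tilt 0.61 w 0.0853 F [-0.4 -0.1 -0.5] 
 shift [-229.8  112.    13.6] wz None
```

View pics/w13.png

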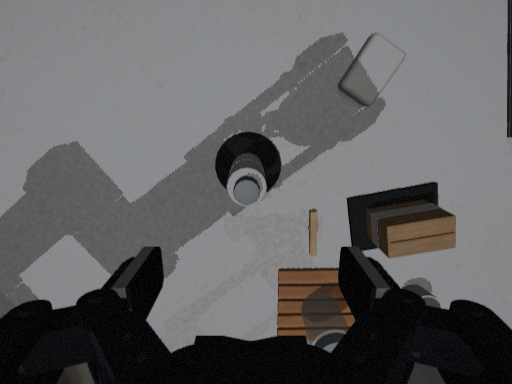

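Bottle stands upright on the small mat (cap at (246,190), mat centre ≈ (248,163)). Now to the jar on the stand.

{"name": "drive_tool", "arguments": {
  "targets": [0,0,0,-20,10,0,1,0,0,0,-42,20,0,1,0,0,0,-42,21,0,1,0,0,0,-42,21,7,1,0,0,0,-42,20,7,1,0,0,0,-42,20,0,1,0,0,0,0,0,0,1,0,0,0,0,0,0,1]
}}

```text
clock: 31.92
position: [0.4773, 0.0142, 0.2539]
ee_rot: [-0.001, 0.783, 0.622, -0.001]
contact_force: [-0.1, 0.2, -0.4]
width: 0.0857
```

Run:
```python
from h import *
go(.481,.0152,.066)
s=get_state();im=get_image("wrist"); cv2.imwrite("pics/w14.png",im[:,:,::-1])
g=cv2.cvtColor(im,cv2.COLOR_RGB2GRAY)
c=cv2.HoughCircles(g[120:230,190:320],cv2.HOUGH_GRADIENT,1,100,param1=100,param2=12,minRadius=25,maxRadius=36); print(c)
if c is not None: print(ray("wrist",c[0,0,:2]+[190,120],.116,s))
```

```text
t 31.93 pos [0.4773 0.0142 0.2539] yaw 76.9 tilt 0.19 w 0.0857 F [-0.1  0.2 -0.4] 
 shift [  1.7   4.  187.9] wz None
[[[64.5 63.5 28.8]]]
[[0.48116321 0.01744669]]
```

View pics/w14.png

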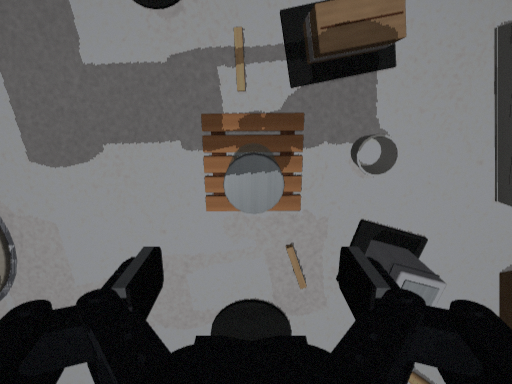

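{"name": "drive_tool", "arguments": {
  "targets": [0,0,0,2,4,40,1,0,0,0,0,0,50,1,0,0,0,0,0,50,1,0,0,0,0,0,30,1,0,0,0,0,0,17,1,0,0,0,0,0,0,0.4,0,0,0,0,0,0,0.4,0,0,0,0,0,0,0.4,0,0,0,0,0,0,0.4],
  "grip_force": 40
}}

```text
clock: 33.1
position: [0.4829, 0.0149, 0.0688]
ee_rot: [0.0, 0.783, 0.622, 0.0]
contact_force: [0.2, 0.2, -2.9]
width: 0.0591
```

{"name": "drive_tool", "arguments": {
  "targets": [0,0,0,0,0,-10,0.3,0,0,0,0,0,-30,0.3,0,0,0,0,0,-40,0.3,0,0,0,0,0,0,0.3]
}}

```text
clock: 33.6
position: [0.4854, 0.0145, 0.1518]
ee_rot: [0.003, 0.783, 0.622, 0.003]
contact_force: [-0.0, -0.3, -3.3]
width: 0.0591
```

Run:
```python
from h import *
go(.4147,-.2483,.15)
```

```text
t 33.6 pos [0.4854 0.0145 0.1518] yaw 77.0 tilt 0.49 w 0.0591 F [-0.  -0.3 -3.3] 
 shift [-272.    -9.6    1.5] wz None
```

{"name": "drive_tool", "arguments": {
  "targets": [0,0,0,-20,-1,0,0.3,0,0,0,-42,-1,0,0.3,0,0,0,-42,-1,0,0.3,0,0,0,-42,-1,0,0.3,0,0,0,-42,-1,0,0.3,0,0,0,-42,-1,0,0.3,0,0,0,-42,-2,0,0.3,0,0,0,0,0,30,0.3,0,0,0,0,0,30,0.3,0,0,0,0,0,10,0.3,0,0,0,0,0,0,0.3,0,0,0,0,0,0,0.3]
}}

```text
clock: 35.1
position: [0.4143, -0.2487, 0.0791]
ee_rot: [0.001, 0.783, 0.623, 0.0]
contact_force: [0.2, -0.9, -2.8]
width: 0.0595
```

Run:
```python
from h import *
go(.4147,-.2483,.0685)
im=get_image("wrist"); cv2.imwrite("pics/w15.png",im[:,:,::-1])
```

```text
t 35.1 pos [ 0.4143 -0.2487  0.0791] yaw 77.0 tilt 0.11 w 0.0595 F [ 0.2 -0.9 -2.8] 
 shift [ 0.5  0.3 10.6] wz None
```

View pics/w15.png

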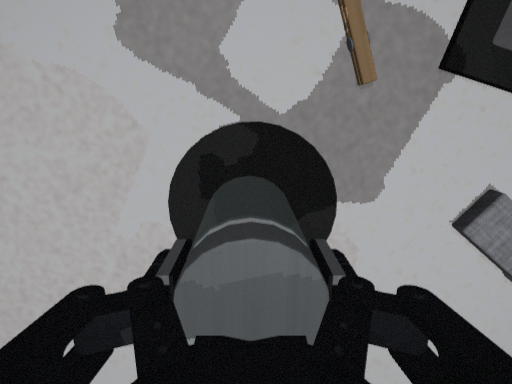

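{"name": "drive_tool", "arguments": {
  "targets": [0,0,0,0,0,5,0.3,0,0,0,0,0,3,0.3,0,0,0,0,0,2,0.3,0,0,0,0,0,1,0.3,0,0,0,0,0,0,0.3]
}}

```text
clock: 35.78
position: [0.4134, -0.2485, 0.0684]
ee_rot: [0.0, 0.783, 0.622, -0.0]
contact_force: [-2.9, 0.9, 6.3]
width: 0.0594
```

{"name": "drive_tool", "arguments": {
  "targets": [0,0,0,0,0,0,1,0,0,0,0,0,0,1,0,0,0,0,0,0,1,0,0,0,0,0,0,1,0,0,0,0,0,-20,1,0,0,0,0,0,-50,1,0,0,0,0,0,-60,1,0,0,0,0,0,-60,1,0,0,0,0,0,0,1]
}}

```text
clock: 36.9
position: [0.416, -0.2503, 0.2624]
ee_rot: [0.006, 0.783, 0.622, 0.001]
contact_force: [0.2, -0.8, -0.7]
width: 0.0855
```

Run:
```python
from h import *
go(.22,-.35,.33)
s=get_state();im=get_image("wrist"); cv2.imwrite("pics/w16.png",im[:,:,::-1]);np.save("w16.npy",{k:np.array(v) for k,v in s.items()})
```

```text
t 36.9 pos [ 0.416  -0.2503  0.2624] yaw 77.0 tilt 0.66 w 0.0855 F [ 0.2 -0.8 -0.7] 
 shift [-141.7 -167.8  -68.6] wz None
```

View pics/w16.png

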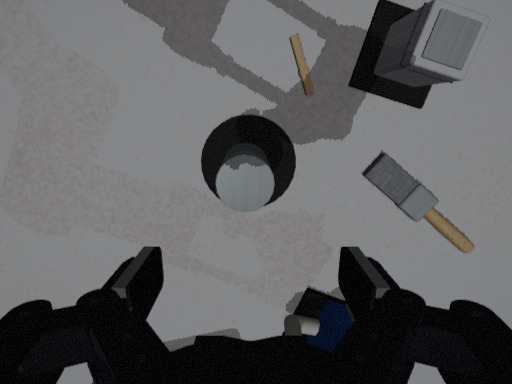

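Jar stands on the large mat (lid (246,182), mat (248,161)). I back off for a clear top view.

{"name": "drive_tool", "arguments": {
  "targets": [0,0,0,0,0,-35,1,0,0,0,0,0,-35,1,0,0,0,-35,-42,0,1,0,0,0,-35,-42,0,1,0,0,0,-35,-42,0,1,0,0,0,-35,-42,0,1,0,0,0,0,0,0,1,0,0,0,0,0,0,1]
}}

```text
clock: 37.95
position: [0.2183, -0.3463, 0.3259]
ee_rot: [-0.001, 0.783, 0.622, 0.001]
contact_force: [0.9, 0.4, -0.1]
width: 0.0856
```

Run:
```python
from h import *
im=get_image("top")[:,:,::-1].copy(); cv2.imwrite("pics/top1.png",im)
cv2.imwrite("pics/top1z.png",cv2.resize(im[110:270,60:360],(0,0),fx=2.66,fy=2.66,interpolation=cv2.INTER_CUBIC))
im=get_image("scene"); cv2.imwrite("pics/s2.png",im[:,:,::-1])
```

```text
(no output)
```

View pics/top1z.png

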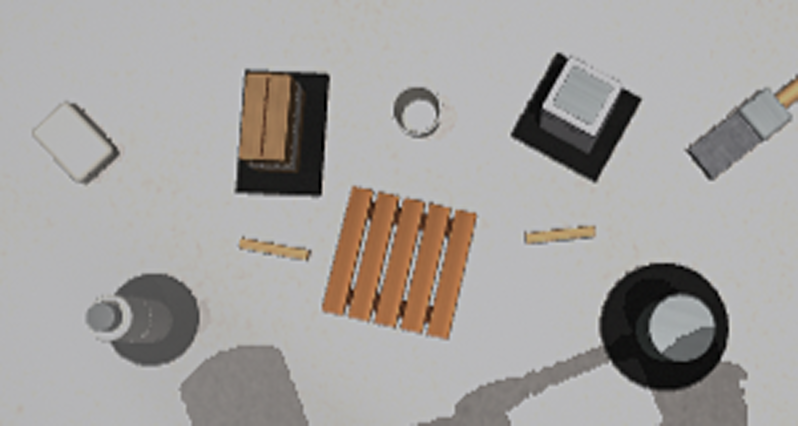

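View pics/s2.png

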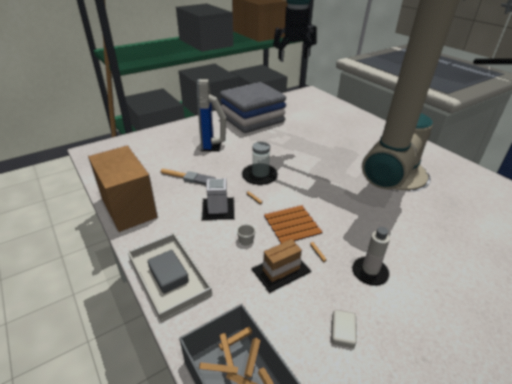

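Run:
```python
from h import *
im=cv2.imread("pics/top1.png"); h=cv2.cvtColor(im,cv2.COLOR_BGR2HSV)
m=np.zeros(im.shape[:2],np.uint8); k=(h[...,1]>60)&(h[...,0]<25)&(h[...,2]>120); m[130:185,148:185]=k[130:185,148:185]
m=cv2.morphologyEx(m,cv2.MORPH_CLOSE,np.ones((3,3)))
b=max(comps(m),key=lambda t:t[1][4]); w,r=rect("top",b[3],.078); print("box",r,np.array(r[0])-[610.3,137.2])
f=lambda p:np.array(p)/2.66+[60,110]-[.31,.31]
print("jar",ray("top",f((682,327)),.116)*1000-[413.5,-248.8])
print("bottle",ray("top",f((103,318)),.143)*1000-[421.4,261.7])
print("can plate",ray("top",f((584,95)),.1)*1000-[626.7,-162.1])
V=h[...,2]; m=np.zeros_like(m); m[127:165,260:297]=((V>185))[127:165,260:297]
cv2.imwrite("pics/canz.png",cv2.resize(im[122:186,245:309],(0,0),fx=9,fy=9,interpolation=cv2.INTER_CUBIC))
```

```text
box ((611.072509765625, 139.3606719970703), (42.71238327026367, 81.75953674316406), 87.96699523925781) [0.77250977 2.160672  ]
jar [[-3.28204659 -0.93825749]]
bottle [[-4.22830118 -3.1520921 ]]
can plate [[ 0.0911665  -2.50588024]]
```

View pics/canz.png

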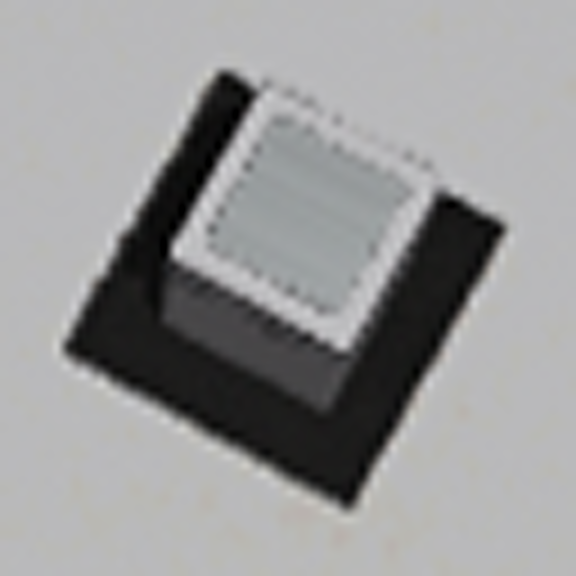

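```bash
python3 -c "
from rig import *
s=get_state();print(s['clock'],s['contact_force']);print(sign_off())"
```

```text
38.05 [ 0.07343054 -0.15005018  0.73884183]
the job is handed in; nothing more can be done
None
```

I handed the job in at 38 s of the 152 s, with all four containers on their own mats and the stand empty. Sign-off reports no verdict, so the result rests on my own last checks.

The jar waited on the stand while I moved the canister to the square mat, the soap box to the oblong mat and the bottle to the small round mat. It then went to the large round mat. Before each release I lowered the container slowly until it touched. The one exception was parking the jar on the stand: its weight had only just begun to come off, so it may have dropped about a millimetre.

The last top picture gave these offsets from the mat centres (limit 15 mm):

| Container | Offset from mat centre |
|---|---|
| Jar | about 3 mm |
| Slim bottle | about 5 mm |
| Canister | about 3 mm |
| Soap box | about 2 mm |

- **Squareness:** the box is within about 0.4° of its mat's long axis. I judged the canister's sides parallel to its mat by eye in the picture; I took no angle at the end.
- **Scene:** the pictures show everything upright, and the gripper is clear of everything. The iron looked unmoved in the scene picture; I did not measure it.
- **Disagreement:** the wrist and top cameras differed by about 2 to 5 mm, so I used values between the two.
- **Correction:** just above the small mat the tool had gone about 5 mm too far sideways, and I corrected it before setting the bottle down.

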